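# Change the workpiece in the drill jig

## Robot

A 7-joint arm with a two-finger parallel gripper is mounted at the origin on a cart in front of the work surface, level with it; the furniture and walls round the work are solid. World frame = base frame: x ahead of the robot, y to its left, z up, the work surface at z = 0. Lengths are in m, angles in rad, forces in N, time in s.
With the tool pointing down it reaches from about 0.4 to 0.75 m from the base axis. Payload 19.5 kg.
Tool frame: the origin (TCP) lies between the finger pads; the fingertips stand 8 mm ahead of it and the grasp point (between the pads) lies 11 mm behind it; z points along the fingers, y is the line along which they close (so a half turn about z gives the same grasp; the last joint's range is limited). The gripper opens to 85 mm and grips with 20 to 120 N. Pads are 22 mm wide; open, the fingers measure 114 mm over their backs; the gripper's body (76 mm by 85 mm) begins 54 mm behind the grasp point. The pads swing forward as they close: fully open they stand 13 mm farther back than shut.
Start: joints at [-1.332, 0.707, -0.028, 1.485, 0.022, 0.951, -0.075], TCP at [0.159, 0.552, 0.239] pointing down, gripper open.
Joint ranges: [-2.71, 2.71], [-0.32, 2.16], [-1.57, 1.52], [0, 2.45], [-1.46, 4.6], [0, 2.02], [-2.83, 2.83]. Speed limits (rad/s): [1.89, 1.89, 2.57, 2.57, 3.01, 3.01, 3.01].

## Interface

Orientations are given as [roll, pitch, yaw] about the fixed x, y, z axes, in that order (R = Rz(yaw) Ry(pitch) Rx(roll)).
In Python, from plant import manip gives the robot as it stands. The module is installed in compiled form; this text tells all that it offers.
- The arm moves only by the tool drive_tool, never from a script. Its argument "moves" is a list of rows, each an object with "linear": the shift along the tool's x, y, z in units of 20 cm (1.0 is 20 cm), a list of three; "angular": the turn, a rotation vector about the tool's x, y, z in units of pi/2 rad (1.0 is pi/2 rad), a list of three. In form: [{"linear": [x, y, z], "angular": [wx, wy, wz]}, ...]. A call has 1 to 8 rows; each row shifts and turns the commanded pose from where the row before left it, along the tool's axes as they then stand; what a row does not reach is not made up. A row lasts 1/12 s, in which the tool goes at most 41.7 mm and 7.16 degrees, less where a joint would pass 70% of its speed; a pose out of reach is approached as far as the arm can. A call with a number of a shift or a turn outside -1 to 1 is refused whole. A call with a gripper value outside its range is refused whole. "hand" is the opening, from 0 (shut) to 1 (fully open), set as the call begins (left out, the last holds). The fingers move at their own pace and stop on an object; "force" is the grip in N (left out, the last holds). Time passes only in rows, so rows that do not move let the fingers close. It gives the time, the measured TCP pose, the force, the opening and the grip force at its end, in the units of the state.
- manip.get_obs(): the state, without advancing time (a new reading comes with each control period).
- manip.camera(name): name is "scene" or "top" or "wrist"; returns the picture (480x640x3 uint8, blue, green, red); there is no depth.
- manip.calibration(name): a dict with "mtx" (3x3 intrinsics, pixels), "T" (4x4, takes a point from camera to world coordinates). Camera axes: x right, y up, looking along -z (the intrinsics and any distortion apply to the point x, -y, -z); pixel columns grow to the right and rows downward; lengths in m; the calibration is good to about 2 mm. A picture is of the moment at which its call begins: read the wrist's pose just before it. calibration takes no time and is no camera call; for the wrist camera it gives the pose at the moment of the call.
- manip.finish_job(): hands the job in; it is judged then, once.
The state is a dict: "clock": time; "q": joint angles; "dq": joint speeds; "tau": joint torques, N m; "position": TCP position; "orientation": TCP orientation; "wrist_force": force on the tool from outside, world axes, zero at the start; "moment": the same for the moment, N m; "opening": opening from 0.0 (shut) to 1.0 (fully open); "grip_force": force on a finger pad.
Only numpy, scipy, OpenCV 4.12 (cv2) and the standard library are available. Lean on these libraries where they do the work, as an engineer would, in place of code of your own. Each camera call takes 0.05 s, during which the arm holds its last target. There are 200 camera calls.

## Task

Change the workpiece in the drill jig: lift out the loose drill bush and then the jig plate and set both down on the rubber mat, take the drilled block from the nest and lay it flat in the shallow steel tray, and load the undrilled offcut of the same size in its place. Then close the jig: the plate back over both guide posts, down on their shoulders, and the bush, head up, fully home in the plate's middle hole. Leave the other two offcuts and the oil can where they are.

Things in the scene. Friction and masses are not known exactly. Their poses are not given: they have to be found in the camera images.
- jig: Fixed jig, wood base 96x204x12 mm, long on y; origin: centre of underside, on the bench. At y=-76.5/+76.5 two steel posts: 26 mm column, bevelled shoulder 50 mm above bench, then 12 mm pin, cone from 65 to tip at 75 mm. Nest between: 8 mm cone pins 33 mm high at x=-31.5/+31.5, y=-38/+38 hold a 50x120 mm block (long on y), underside 12 mm above bench, play 2.5 mm on x, 3.5 on y. Half turn alike.
- plate_c (a point): Loose aluminium jig plate 38x180x12 mm, 0.2 kg; point: its centre; y along it, z up. Holes: 16 mm at y=-76.5/+76.5 for the posts, 25 mm in the middle for the bush. Starts resting on the post shoulders over the block, centre 56 mm above the bench, and must end so. Ends and faces alike. Grip across the 38 mm at the middle.
- bush_c (a point): Loose dark steel slip bush, 0.08 kg: knurled head 32 mm across, 14 mm high, under it a body 21 mm across, 18 mm long, foot chamfered. Point: centre of the head, 25 mm above the foot; z up. Starts in the plate's middle hole, head on the plate, head centre 69 mm above the bench, foot 2 mm clear of the block. Stands on its foot on a flat surface. Grip the head.
- drilled_c (a point): Drilled wooden block in the nest under the plate at the start: 50x120x30 mm, 10 mm hole through its middle; point: its centre, half-way up; y along its length, z up. From above its long edges show 6 mm beyond the plate.
- blank_c (a point): Fresh blank: plain brown sawn offcut 50x120x30 mm, no hole, the largest of the three offcuts on the bench nearest the robot, which swap places from start to start; point: its centre, half-way up; y along its length, z up.
- mat: The side area: a black rubber mat, fixed, 130 x 210 x 4 mm, long along its y axis; origin at the centre of its underside on the bench.
- tray: The tray for drilled pieces, bare sheet steel, open and empty, fixed, 124 x 180 mm outside, long along its y axis, walls 4 mm thick and 14 mm high, floor 4 mm thick; origin at the centre of its underside on the bench.
- pine_offcut_c (a point): Another offcut, shorter and thinner, 45 x 95 x 22 mm, not to be used or moved; this point is its centre; y along its length.
- square_offcut_c (a point): Another offcut, a square grey batten 28 x 100 x 28 mm, not to be used or moved; this point is its centre; y along its length.
- can_c (a point): A black oil can with a thin spout, 68 mm in diameter, 167 mm high, standing to the left of the work, not to be moved; this point is in its body, 44 mm up.
Mind the look-alikes: they are no part of the job. Leave any pink look-alike of the part that bears bush_c alone.

How it is judged:
On the way, in this order (a step that is already met when the one before it is completed fails the run):
1. the bush rests on the mat while the plate is still on the posts (x of bush_c in the frame of mat between -0.065 and 0.065 m and y of bush_c in the frame of mat between -0.105 and 0.105 m and height (world z) of bush_c below 0.033 m and linear speed of bush below 0.03 m/s and horizontal distance between plate_c and jig below 0.006 m and height (world z) of plate_c below 0.059 m), for 0.2 s.
2. the plate lies flat on the mat and the bush is still on the mat (x of plate_c in the frame of mat between -0.06 and 0.06 m and y of plate_c in the frame of mat between -0.06 and 0.06 m and height (world z) of plate_c below 0.0135 m and angle between plate_c's own z axis and vertical below 0.05 rad and linear speed of each of jig_plate, bush below 0.03 m/s and x of bush_c in the frame of mat between -0.065 and 0.065 m and y of bush_c in the frame of mat between -0.105 and 0.105 m and height (world z) of bush_c below 0.033 m), for 0.2 s.
3. the drilled block lies flat in the tray (x of drilled_c in the frame of tray between -0.045 and 0.045 m and y of drilled_c in the frame of tray between -0.05 and 0.05 m and height (world z) of drilled_c below 0.024 m and angle between drilled_c's own z axis and vertical below 0.08 rad and linear speed of drilled below 0.03 m/s), for 0.2 s.
4. the blank lies flat in the nest (horizontal distance between blank_c and jig below 0.008 m and height (world z) of blank_c below 0.03 m and angle between blank_c's own z axis and vertical below 0.06 rad and linear speed of blank below 0.03 m/s), for 0.2 s.
5. the plate is back on the shoulders of both posts, over the blank (all of step 4 and horizontal distance between plate_c and jig below 0.006 m and height (world z) of plate_c below 0.059 m and angle between plate_c's own z axis and vertical below 0.06 rad and linear speed of jig_plate below 0.03 m/s), for 0.2 s.
At the end, for the whole second after the job is handed in: Drilled block flat in the tray; blank flat in the nest (centre within 8 mm, 3 mm high at most); plate on the shoulders of both posts (6 mm, 3 mm high at most); bush upright and home in the plate's middle hole (6 mm, 3 mm high at most); all released and at rest (all of step 3 and all of step 5 and horizontal distance between bush_c and plate_c below 0.006 m and height (world z) of bush_c below 0.072 m and angle between bush_c's own z axis and vertical below 0.12 rad and linear speed of bush below 0.03 m/s); the robot touches nothing.
It fails at once if another offcut is moved by more than 20 mm (distance of any of pine_offcut_c, square_offcut_c from where it was at the start of the episode above 0.02 m).
It fails at once if the oil can is moved by more than 20 mm (distance of can_c from where it was at the start of the episode above 0.02 m).
It also fails if it takes over 147 s, if anything falls off the work surface, if the arm or the gripper's body presses on something with over 40 N, if the wrist force passes 120 N, or if a joint passes its speed limit or range.

## Working session

There is one attempt and no reset: what is moved stays moved. The work goes in short steps, Python scripts to look and compute and a tool call to move; the robot and the scene stay as the last step left them, time stands still between calls to the robot, and variables do not carry over. Pictures are saved under pics/ and viewed, at most 14 in all, crops included, and the job is handed in when it is done.

Besides the shell and the picture viewer there is one more tool, called as a command line: name --argument value ..., lists and objects as JSON in quotes. drive_tool: Moves the arm, as the interface text tells. Its arguments: {"type":"object","properties":{"moves":{"type":"array"},"hand":{"type":"number"},"force":{"type":"number"}},"required":["moves"]}

```bash
mkdir -p pics
cat > h.py <<'E'
import numpy as np, cv2
from plant import manip
def cal(n):
    c=manip.calibration(n); return np.array(c["mtx"]),np.array(c["T"]),c
def px2w(n,u,v,z,c=None):
    K,T,_=c or cal(n)
    d=np.linalg.inv(K)@[u,v,1]; d=T[:3,:3]@[d[0],-d[1],-d[2]]
    o=T[:3,3]; return o+d*(z-o[2])/d[2]
def w2px(n,p,c=None):
    K,T,_=c or cal(n)
    q=T[:3,:3].T@(np.array(p)-T[:3,3]); q=K@[q[0],-q[1],-q[2]]; return q[:2]/q[2]
def snap(n,f): 
    im=np.array(manip.camera(n)); cv2.imwrite("pics/"+f,im); return im
E
python3 - <<'E'
from h import *
print(manip.get_obs())
for n in("top","scene"):
    snap(n,n+"0.png"); print(manip.calibration(n))
E
```

```text
{'clock': 0.0, 'q': array([-1.33170929,  0.70710556, -0.02765903,  1.48500263,  0.02200866,
        0.95089412, -0.07552711]), 'dq': array([ 0.00243347,  0.0022786 ,  0.00063678, -0.0011371 ,  0.00029908,
       -0.00092517,  0.00043296]), 'tau': array([-1.34784430e-03, -8.83214951e+01,  1.23436388e+00, -2.36175942e+01,
        1.68652728e-02,  6.37587800e-03,  9.94688747e-06]), 'position': array([0.1592513 , 0.55223901, 0.23882475]), 'orientation': array([-3.14048544e+00,  1.55993949e-05,  2.86081569e+00]), 'wrist_force': array([ 0.7450575 , -1.06123372, -0.11354217]), 'moment': array([-0.03731339, -0.01923083, -0.0166504 ]), 'grip_force': 0.0, 'opening': 1.0015872253160105}
{'mtx': array([[444.32632138,   0.        , 318.9896301 ],
       [  0.        , 444.32632138, 241.81587932],
       [  0.        ,   0.        ,   1.        ]]), 'T': array([[-2.33535630e-02,  9.93230063e-01, -1.13792146e-01,
         4.15061448e-01],
       [-9.99727218e-01, -2.32378260e-02,  2.34361685e-03,
         7.90086992e-02],
       [-3.16531380e-04,  1.13815838e-01,  9.93501814e-01,
         9.32356532e-01],
       [ 0.00000000e+00,  0.00000000e+00,  0.00000000e+00,
         1.00000000e+00]])}
{'mtx': array([[496.84228234,   0.        , 317.96038019],
       [  0.        , 496.84228234, 243.75077252],
       [  0.        ,   0.        ,   1.        ]]), 'T': array([[ 0.80732612,  0.43396145, -0.39987747,  0.11607688],
       [-0.59006817,  0.60129198, -0.53876481, -0.48561381],
       [ 0.00663996,  0.67091387,  0.74150556,  0.837717  ],
       [ 0.        ,  0.        ,  0.        ,  1.        ]])}
```

View pics/top0.png

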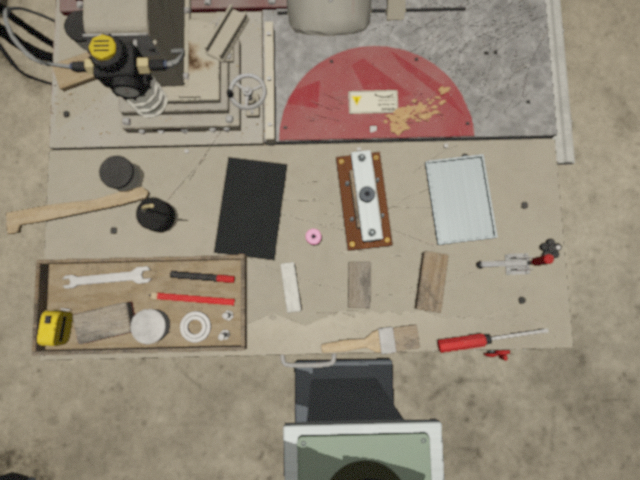

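View pics/scene0.png

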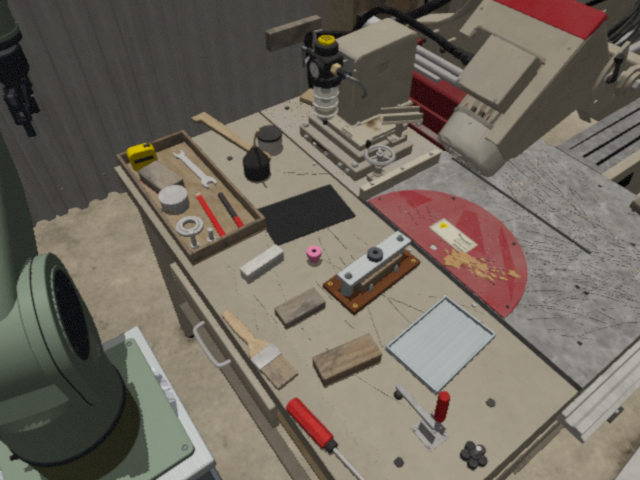

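Top view: the mat is at (251,208), the jig with plate and dark bush at (364,200), and the tray at (461,199). The pink look-alike bush is at (313,236). The offcuts are a pale batten (290,287), a short one (359,285) and the largest, brown, at (432,281). The last fits the blank. I'll enlarge to confirm and measure.

Run:
```python
import cv2
im=cv2.imread("pics/top0.png")[140:325,210:505]
cv2.imwrite("pics/c1.png",cv2.resize(im,None,fx=2.7,fy=2.7,interpolation=cv2.INTER_CUBIC))
```

```text
(no output)
```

View pics/c1.png

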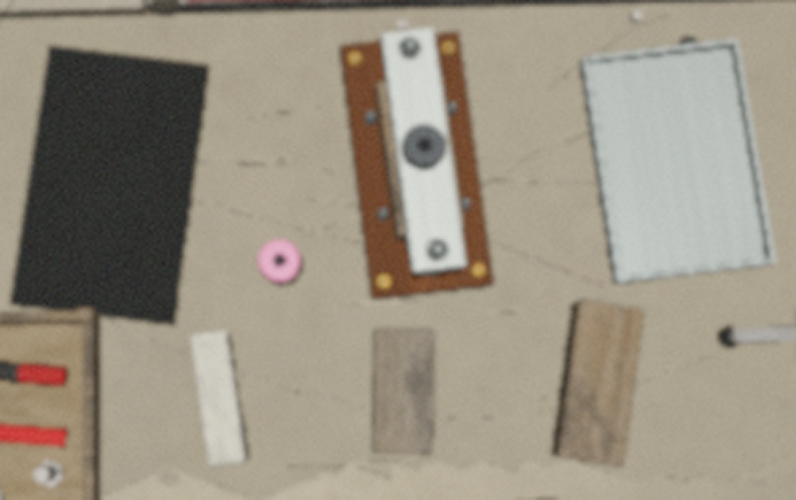

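Run:
```python
from h import *
S=dict(jig=(.012,[(341,45),(457,33),(492,285),(373,297)]),plate=(.062,[(381,34),(434,27),(467,267),(413,274)]),bush=(.076,[(424,146)]),
postpins=(.075,[(410,46),(437,249)]),
mat=(.004,[(50,47),(208,66),(175,323),(12,303)]),tray=(.014,[(583,58),(740,40),(775,263),(616,283)]),
blank=(.03,[(580,300),(643,308),(624,466),(562,458)]),pine=(.022,[(373,328),(433,328),(433,454),(373,454)]),
batten=(.028,[(192,333),(228,331),(245,461),(208,465)]),pink=(.03,[(279,260)]))
c=cal("top")
for k,(z,P) in S.items():
    W=np.array([px2w("top",210+(x+.5)/2.7-.5,140+(y+.5)/2.7-.5,z,c)[:2] for x,y in P])
    m=W.mean(0); print(k,m.round(4),end=' ')
    if len(W)==4:
        L=(W[0]+W[1]-W[2]-W[3])/2; w=(W[0]+W[3]-W[1]-W[2])/2
        print("L",np.linalg.norm(L).round(4),"w",np.linalg.norm(w).round(4),"ang",np.arctan2(L[1],L[0]).round(4),np.arctan2(-w[0],w[1]).round(4),end='')
    if len(W)==2:print(np.linalg.norm(W[0]-W[1]),np.arctan2(*(W[0]-W[1])[::-1]),end='')
    print()
K,T,_=cal("wrist"); print(T.round(4),K[0,0]); print(manip.calibration("wrist").keys())
```

```text
jig [ 0.6065 -0.0192] L 0.2015 w 0.0923 ang 0.0953 0.08
plate [ 0.6067 -0.0202] L 0.182 w 0.04 ang 0.0968 0.1089
bush [ 0.6059 -0.019 ] 
postpins [ 0.6058 -0.0186] 0.15170785556882344 0.09443429056801775
mat [0.598  0.2195] L 0.2061 w 0.1273 ang -0.1417 -0.1459
tray [ 0.6042 -0.2238] L 0.1787 w 0.1245 ang 0.089 0.0977
blank [ 0.4326 -0.1514] L 0.1192 w 0.047 ang -0.169 -0.1507
pine [ 0.4301 -0.0026] L 0.0948 w 0.0453 ang -0.0336 -0.0234
batten [0.4284 0.1367] L 0.0986 w 0.0275 ang 0.1098 0.058
pink [0.5307 0.0888] 
[[ 0.2771 -0.9122 -0.3019  0.0818]
 [ 0.9609  0.2624  0.0889  0.5743]
 [-0.0018 -0.3147  0.9492  0.3739]
 [ 0.      0.      0.      1.    ]] 364.57850686337696
dict_keys(['mtx', 'T'])
```

Sizes agree with the given ones: the largest brown offcut measures 119x47 mm, so it is the blank. The jig is at (0.606,-0.019), turned 0.095 rad. I'm moving over the bush.

drive_tool --moves '[{"linear": [0,0,0],"angular": [0,0,-0.06]},{"linear": [0,0,0],"angular": [0,0,-0.06]},{"linear": [0,0,0],"angular": [0,0,-0.06]},{"linear": [0,0,0],"angular": [0,0,-0.059]},{"linear": [-0.098,-0.153,0.01],"angular": [0,0,0]},{"linear": [-0.098,-0.153,0.01],"angular": [0,0,0]},{"linear": [-0.098,-0.153,0.01],"angular": [0,0,0]},{"linear": [-0.098,-0.153,0.01],"angular": [0,0,0]}]' --hand 1

```text
clock: 0.77
position: [0.2496, 0.4364, 0.231]
orientation: [-3.141, -0.0, -3.047]
wrist_force: [1.2, 0.2, -0.3]
opening: 0.996
grip_force: 0.0
```

drive_tool --moves '[{"linear": [-0.098,-0.153,0.01],"angular": [0,0,0]},{"linear": [-0.098,-0.153,0.01],"angular": [0,0,0]},{"linear": [-0.098,-0.153,0.01],"angular": [0,0,0]},{"linear": [-0.098,-0.153,0.01],"angular": [0,0,0]},{"linear": [-0.098,-0.153,0.01],"angular": [0,0,0]},{"linear": [-0.098,-0.153,0.01],"angular": [0,0,0]},{"linear": [-0.098,-0.153,0.01],"angular": [0,0,0]},{"linear": [-0.098,-0.153,0.01],"angular": [0,0,0]}]'

```text
clock: 1.43
position: [0.429, 0.2075, 0.2151]
orientation: [-3.141, -0.0, -3.047]
wrist_force: [0.2, 0.6, -0.4]
opening: 0.997
grip_force: 0.0
```

drive_tool --moves '[{"linear": [-0.098,-0.153,0.01],"angular": [0,0,0]},{"linear": [-0.098,-0.153,0.01],"angular": [0,0,0]},{"linear": [-0.098,-0.153,0.01],"angular": [0,0,0]},{"linear": [-0.098,-0.153,0.01],"angular": [0,0,0]},{"linear": [-0.098,-0.153,0.01],"angular": [0,0,0]},{"linear": [-0.098,-0.153,0.01],"angular": [0,0,0]},{"linear": [-0.098,-0.153,0.01],"angular": [0,0,0]},{"linear": [-0.098,-0.153,0.01],"angular": [0,0,0]}]'

```text
clock: 2.1
position: [0.6081, -0.0217, 0.199]
orientation: [-3.142, -0.001, -3.047]
wrist_force: [0.3, -0.1, 0.0]
opening: 1.002
grip_force: 0.0
```

```bash
cat >> h.py <<'E'
def go(x,y,z,yaw=None,o=None):
    "shift to a target, in move units in the tool frame after the turn"
    from scipy.spatial.transform import Rotation as R
    o=o or manip.get_obs(); r=o["orientation"]; yaw=r[2] if yaw is None else yaw
    d=(yaw-r[2]+np.pi)%(2*np.pi)-np.pi
    Rt=R.from_euler("xyz",[np.pi,0,yaw]).as_matrix()
    print("to",[x,y,z],"turn z",round(-d/(np.pi/2),4),"lin",(Rt.T@(np.array([x,y,z])-o["position"])/.2).round(4))
E
python3 - <<'E'
from h import *
o=manip.get_obs(); print(o["position"],o["orientation"],o["q"].round(2),o["clock"])
im=snap("wrist","w1.png"); go(.606,-.019,.12,np.pi+.095)
print(w2px("wrist",[.606,-.019,.076]))
E
```

```text
[ 0.6080701  -0.02165131  0.19903509] [-3.14158583e+00 -5.02138461e-04 -3.04739598e+00] [ 0.11  0.81 -0.27  1.4   0.24  0.96  1.45] 2.1
to [0.606, -0.019, 0.12] turn z -0.0043 lin [0.0195 0.0495 0.3903]
[332.99400648 231.36009046]
```

View pics/w1.png

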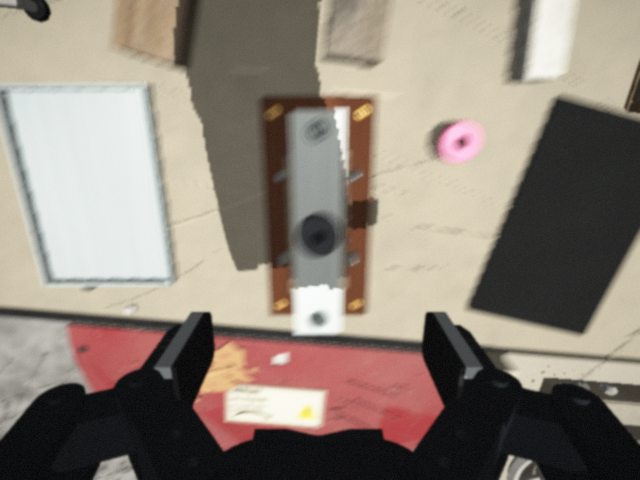

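The wrist view shows the bush head at about (319,234), midway between the fingers, and the pins at (318,129) and (319,318).

Run:
```python
from h import *
b=px2w("wrist",319,234,.076); p=px2w("wrist",318,129,.075);q=px2w("wrist",319,318,.075)
print(b,p,q,(p+q)/2,np.linalg.norm(p-q),np.arctan2(*(q-p)[1::-1]))
# jig base corners
C=[px2w("wrist",u,v,.012) for u,v in[(264,98),(377,97),(369,315),(275,316)]];print(np.mean(C,0))
go(*b[:2],.12,np.pi+.095)
```

```text
[ 0.60894435 -0.02907111  0.076     ] [ 0.53535137 -0.0363341   0.075     ] [ 0.67932531 -0.02277802  0.075     ] [ 0.60733834 -0.02955606  0.075     ] 0.144610723709249 0.09387973288020869
[ 0.61220755 -0.02683318  0.012     ]
to [np.float64(0.6089443534604498), np.float64(-0.029071107640385528), 0.12] turn z -0.0043 lin [ 0.0096 -0.002   0.3903]
```

Run:
```python
from h import *
K,T,_=cal("wrist"); print(K,T.round(4)); o=manip.get_obs(); print(o["position"],o["orientation"],o["clock"])
print(T[:3,:3]@[0,0,-1])
go(*T[:3,3],np.pi+.095)
for p in((.606,-.019,.076),(.6081,-.0217,.076),(.53,-.0263,.075),(.682,-.0117,.075)):print(w2px("wrist",p))
```

```text
[[364.57850686   0.         317.89988955]
 [  0.         364.57850686 242.14270443]
 [  0.           0.           1.        ]] [[-0.0881 -0.9455 -0.3135  0.5304]
 [ 0.9961 -0.0851 -0.0233 -0.0356]
 [-0.0047 -0.3144  0.9493  0.3331]
 [ 0.      0.      0.      1.    ]]
[ 0.61082023 -0.02849493  0.19806745] [-3.13768593e+00 -3.04460800e-05 -3.05341566e+00] 2.15
[ 0.31353712  0.02329211 -0.94929024]
to [np.float64(0.530396629955718), np.float64(-0.035630247177870354), np.float64(0.33311476839264714)] turn z -0.0043 lin [ 0.4037  0.0026 -0.6752]
[332.99400648 231.36009046]
[329.06122418 233.76550989]
[333.56814114 122.07855978]
[332.42773648 322.03463844]
```

The arm was still settling when that picture was taken, and correcting for it brings the wrist estimate back in line with the top view. I'll settle and re-read.

drive_tool --moves '[{"linear": [0,0,0.1],"angular": [0,0,0]},{"linear": [0,0,0.1],"angular": [0,0,0]},{"linear": [0,0,0],"angular": [0,0,0]},{"linear": [0,0,0],"angular": [0,0,0]},{"linear": [0,0,0],"angular": [0,0,0]},{"linear": [0,0,0],"angular": [0,0,0]},{"linear": [0,0,0],"angular": [0,0,0]}]'

```text
clock: 2.73
position: [0.6077, -0.0197, 0.1603]
orientation: [-3.141, 0.001, -3.047]
wrist_force: [-0.6, 0.0, 0.1]
opening: 0.997
grip_force: 0.0
```

Run:
```python
from h import *
im=snap("wrist","w2.png"); o=manip.get_obs();print(o["position"],o["orientation"])
for p in((.606,-.019,.076),(.53,-.0263,.075),(.682,-.0117,.075)):print(w2px("wrist",p))
np.savez("w2.npz",K=cal("wrist")[0],T=cal("wrist")[1])
```

```text
[ 0.60765498 -0.01971679  0.16013686] [-3.14131933e+00  1.05484151e-03 -3.04692273e+00]
[320.3795717  251.81506436]
[320.52103671 126.41495444]
[320.2491368  352.84082197]
```

View pics/w2.png

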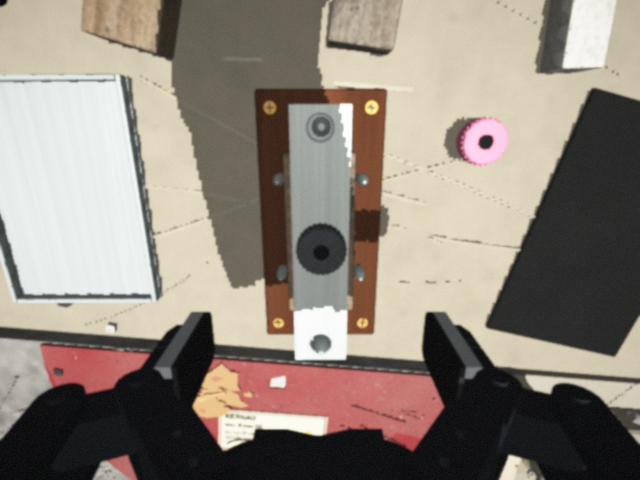

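Run:
```python
from h import *
b=px2w("wrist",321,249,.076);print(b)
for z in(.066,.075):
    p=px2w("wrist",320,124,z);q=px2w("wrist",320,344,z);print(p,q,(p+q)/2,np.linalg.norm(p-q),np.arctan2(*(q-p)[1::-1]))
go(.6065,-.0195,.073,np.pi+.095)
C=[px2w("wrist",u,v,.004) for u,v in[(593,90),(487,326),(614,355)]];print(C)
```

```text
[ 0.6040644  -0.01879095  0.076     ]
[ 0.52877565 -0.02667955  0.066     ] [ 0.68082164 -0.01195097  0.066     ] [ 0.60479865 -0.01931526  0.066     ] 0.15275770428048024 0.0965679233892093
[ 0.52871259 -0.02672592  0.075     ] [ 0.67478496 -0.012576    0.075     ] [ 0.60174878 -0.01965096  0.075     ] 0.1467561182027238 0.09656792338920923
to [0.6065, -0.0195, 0.073] turn z -0.0002 lin [0.0056 0.0016 0.4357]
[array([0.48636836, 0.17199733, 0.004     ]), array([0.68897075, 0.14187405, 0.004     ]), array([0.70807631, 0.26769913, 0.004     ])]
```

drive_tool --moves '[{"linear": [0.013,0.003,0.1],"angular": [0,0,0]},{"linear": [0,0,0.1],"angular": [0,0,0]},{"linear": [0,0,0.1],"angular": [0,0,0]},{"linear": [0,0,0.08],"angular": [0,0,0]},{"linear": [0,0,0.05],"angular": [0,0,0]},{"linear": [0,0,0],"angular": [0,0,0]},{"linear": [0,0,0],"angular": [0,0,0]}]'

```text
clock: 3.37
position: [0.6049, -0.0194, 0.0738]
orientation: [-3.141, 0.0, -3.047]
wrist_force: [-0.3, -0.0, 0.7]
opening: 1.0
grip_force: 0.0
```

drive_tool --moves '[{"linear": [0,0,0],"angular": [0,0,0]},{"linear": [0,0,0],"angular": [0,0,0]},{"linear": [0,0,0],"angular": [0,0,0]},{"linear": [0,0,0],"angular": [0,0,0]},{"linear": [0,0,0],"angular": [0,0,0]},{"linear": [0,0,0],"angular": [0,0,0]},{"linear": [0,0,0],"angular": [0,0,0]},{"linear": [0,0,0],"angular": [0,0,0]}]' --hand 0.1 --force 40

```text
clock: 4.03
position: [0.605, -0.0195, 0.0739]
orientation: [-3.141, 0.001, -3.047]
wrist_force: [-2.7, -0.1, 7.4]
opening: 0.336
grip_force: 38.9
```

Run:
```python
from h import *
o=manip.get_obs();print(o["position"],o["orientation"],o["wrist_force"],o["opening"],o["grip_force"])
snap("wrist","w3.png")
```

```text
[ 0.60495407 -0.01946694  0.07391075] [-3.14138332e+00  6.52402611e-04 -3.04707961e+00] [-2.65231759 -0.0837049   7.38687736] 0.3360857046309241 38.85663986206055
```

View pics/w3.png

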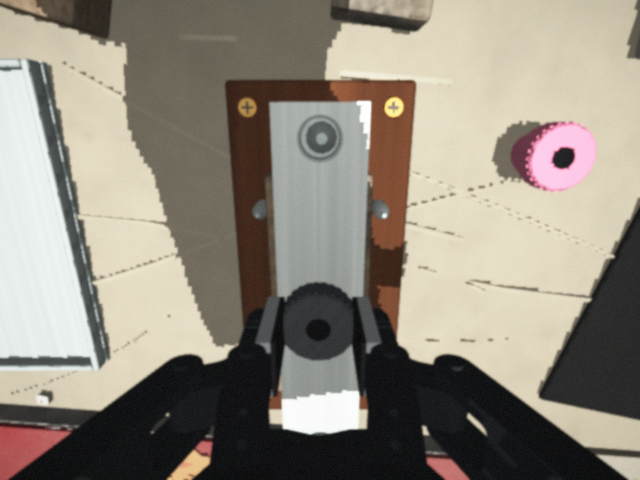

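Bush gripped by the head, centred in x too. Lifting and carrying it to the mat.

drive_tool --moves '[{"linear": [0,0,-0.03],"angular": [0,0,0]},{"linear": [0,0,-0.06],"angular": [0,0,0]},{"linear": [0,0,-0.08],"angular": [0,0,0]},{"linear": [0,0,-0.08],"angular": [0,0,0]},{"linear": [0,0,-0.08],"angular": [0,0,0]},{"linear": [0.018,0.1,-0.05],"angular": [0,0,0]},{"linear": [0.018,0.122,0],"angular": [0,0,0]},{"linear": [0.018,0.122,0],"angular": [0,0,0]}]'

```text
clock: 4.75
position: [0.5876, 0.0486, 0.151]
orientation: [-3.142, 0.002, -3.048]
wrist_force: [1.0, 0.2, -1.9]
opening: 0.337
grip_force: 39.6
```

drive_tool --moves '[{"linear": [0.018,0.122,0],"angular": [0,0,0]},{"linear": [0.018,0.122,0],"angular": [0,0,0]},{"linear": [0.018,0.122,0],"angular": [0,0,0]},{"linear": [0.018,0.122,0],"angular": [0,0,0]},{"linear": [0.018,0.122,0],"angular": [0,0,0]},{"linear": [0.018,0.122,0],"angular": [0,0,0]},{"linear": [0.018,0.122,0],"angular": [0,0,0]},{"linear": [0.018,0.122,0],"angular": [0,0,0]}]'

```text
clock: 5.42
position: [0.54, 0.2409, 0.1504]
orientation: [3.141, 0.001, -3.047]
wrist_force: [0.6, 0.2, -1.2]
opening: 0.339
grip_force: 39.6
```

drive_tool --moves '[{"linear": [0.018,0.122,0],"angular": [0,0,0]},{"linear": [0,0.022,0],"angular": [0,0,0]},{"linear": [0,0,0],"angular": [0,0,0]},{"linear": [0,0,0],"angular": [0,0,0]},{"linear": [0,0,0],"angular": [0,0,0]},{"linear": [0,0,0],"angular": [0,0,0]}]'

```text
clock: 5.92
position: [0.5345, 0.2668, 0.1495]
orientation: [-3.141, 0.0, -3.048]
wrist_force: [0.1, 0.3, -1.8]
opening: 0.339
grip_force: 39.6
```

Run:
```python
from h import *
o=manip.get_obs();print(o["position"],o["orientation"],o["wrist_force"],o["opening"],o["grip_force"])
snap("top","t4.png")
im=cv2.imread("pics/t4.png")[140:325,110:405]
cv2.imwrite("pics/t4c.png",cv2.resize(im,None,fx=2.7,fy=2.7,interpolation=cv2.INTER_CUBIC))
go(.534,.269,.0345,np.pi+.095)
```

```text
[0.53454281 0.26678439 0.14953759] [-3.14105913e+00  1.81136907e-04 -3.04845994e+00] [ 0.05828173  0.34923138 -1.77271525] 0.33896123840617487 39.63541030883789
to [0.534, 0.269, 0.0345] turn z -0.0011 lin [0.0014 0.0103 0.5749]
```

View pics/t4c.png

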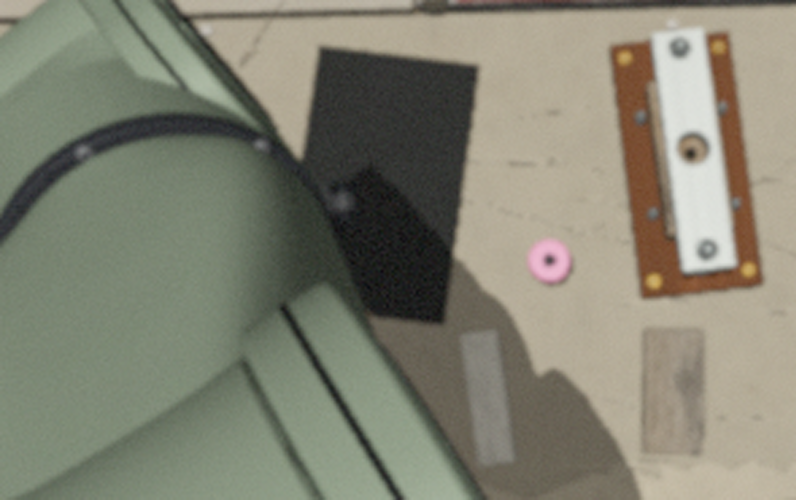

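The plate is still on the posts and the middle hole is empty at crop (692,148). Lowering the bush onto the mat.

drive_tool --moves '[{"linear": [0,0,0.1],"angular": [0,0,0]},{"linear": [0,0,0.12],"angular": [0,0,0]},{"linear": [0,0,0.12],"angular": [0,0,0]},{"linear": [0,0,0.12],"angular": [0,0,0]},{"linear": [0,0,0.08],"angular": [0,0,0]},{"linear": [0,0,0.035],"angular": [0,0,0]},{"linear": [0,0,0],"angular": [0,0,0]},{"linear": [0,0,0],"angular": [0,0,0]}]'

```text
clock: 6.63
position: [0.5343, 0.2676, 0.0344]
orientation: [-3.141, -0.0, -3.048]
wrist_force: [0.2, 0.1, -1.4]
opening: 0.337
grip_force: 43.8
```

drive_tool --moves '[{"linear": [0,0,0.003],"angular": [0,0,0]},{"linear": [0,0,0],"angular": [0,0,0]},{"linear": [0,0,0],"angular": [0,0,0]},{"linear": [0,0,0],"angular": [0,0,0]}]'

```text
clock: 6.97
position: [0.5342, 0.2679, 0.0339]
orientation: [3.142, 0.0, -3.047]
wrist_force: [0.8, 0.2, -1.0]
opening: 0.341
grip_force: 43.8
```

drive_tool --moves '[{"linear": [0,0,0],"angular": [0,0,0]},{"linear": [0,0,0],"angular": [0,0,0]},{"linear": [0,0,0],"angular": [0,0,0]},{"linear": [0,0,0],"angular": [0,0,0]},{"linear": [0,0,-0.1],"angular": [0,0,0]},{"linear": [0,0,-0.14],"angular": [0,0,0]},{"linear": [0,0,-0.14],"angular": [0,0,0]},{"linear": [0,0,-0.14],"angular": [0,0,0]}]' --hand 0.75

```text
clock: 7.63
position: [0.5339, 0.2679, 0.1389]
orientation: [-3.141, -0.0, -3.047]
wrist_force: [-0.5, 0.2, 0.2]
opening: 0.751
grip_force: 0.0
```

drive_tool --moves '[{"linear": [-0.018,-0.122,-0.05],"angular": [0,0,0]},{"linear": [-0.018,-0.122,0],"angular": [0,0,0]},{"linear": [-0.018,-0.122,0],"angular": [0,0,0]},{"linear": [-0.018,-0.122,0],"angular": [0,0,0]},{"linear": [-0.018,-0.122,0],"angular": [0,0,0]},{"linear": [-0.018,-0.122,0],"angular": [0,0,0]},{"linear": [-0.018,-0.122,0],"angular": [0,0,0]},{"linear": [-0.018,-0.122,0],"angular": [0,0,0]}]'

```text
clock: 8.3
position: [0.5813, 0.0751, 0.1478]
orientation: [-3.141, -0.0, -3.047]
wrist_force: [-0.3, 0.4, 0.2]
opening: 0.751
grip_force: 0.0
```

drive_tool --moves '[{"linear": [-0.018,-0.122,0],"angular": [0,0,0]},{"linear": [-0.018,-0.122,0],"angular": [0,0,0]},{"linear": [-0.018,-0.122,0],"angular": [0,0,0]},{"linear": [-0.018,-0.122,0],"angular": [0,0,0]},{"linear": [0,0,0],"angular": [0,0,0]},{"linear": [0,0,0],"angular": [0,0,0]},{"linear": [0,0,0],"angular": [0,0,0]},{"linear": [0,0,0],"angular": [0,0,0]}]'

```text
clock: 8.97
position: [0.6046, -0.0183, 0.1478]
orientation: [3.141, -0.0, -3.046]
wrist_force: [0.5, 0.3, 0.9]
opening: 0.748
grip_force: 0.0
```

Run:
```python
from h import *
go(.605,-.0193,.0615,np.pi+.0955)
```

```text
to [0.605, -0.0193, 0.0615] turn z 0.0002 lin [-0.0013 -0.0051  0.4314]
```

drive_tool --moves '[{"linear": [0,-0.005,0.1],"angular": [0,0,0]},{"linear": [0,0,0.1],"angular": [0,0,0]},{"linear": [0,0,0.1],"angular": [0,0,0]},{"linear": [0,0,0.08],"angular": [0,0,0]},{"linear": [0,0,0.05],"angular": [0,0,0]},{"linear": [0,0,0],"angular": [0,0,0]},{"linear": [0,0,0],"angular": [0,0,0]}]'

```text
clock: 9.55
position: [0.6049, -0.0199, 0.062]
orientation: [3.142, -0.0, -3.046]
wrist_force: [0.6, 0.6, 0.7]
opening: 0.75
grip_force: 0.0
```

drive_tool --moves '[{"linear": [0,0,0],"angular": [0,0,0]},{"linear": [0,0,0],"angular": [0,0,0]},{"linear": [0,0,0],"angular": [0,0,0]},{"linear": [0,0,0],"angular": [0,0,0]},{"linear": [0,0,0],"angular": [0,0,0]},{"linear": [0,0,0],"angular": [0,0,0]},{"linear": [0,0,0],"angular": [0,0,0]},{"linear": [0,0,0],"angular": [0,0,0]}]' --hand 0.1 --force 60

```text
clock: 10.22
position: [0.6053, -0.0202, 0.063]
orientation: [-3.142, 0.002, -3.047]
wrist_force: [-2.8, 1.0, 11.8]
opening: 0.418
grip_force: 58.9
```

Run:
```python
from h import *
o=manip.get_obs();print(o["position"],o["orientation"],o["wrist_force"],o["opening"],o["grip_force"])
snap("wrist","w5.png")
```

```text
[ 0.60528966 -0.02024485  0.06300581] [-3.14154546e+00  1.51949226e-03 -3.04700429e+00] [-2.82217835  0.96651957 11.78471886] 0.4184795638305843 58.93414914608002
```

View pics/w5.png

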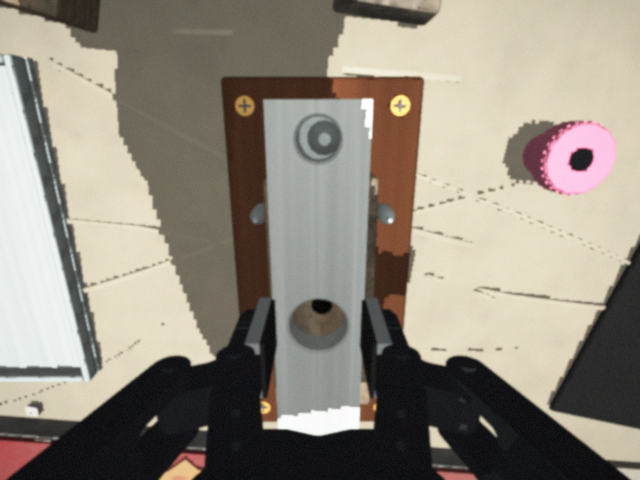

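The plate is gripped, pushed about 1.5 mm off the pin centre, which I'll allow for on the return. Lifting it and carrying it to the mat.

drive_tool --moves '[{"linear": [0,0.007,-0.02],"angular": [0,0,0]},{"linear": [0,0,-0.06],"angular": [0,0,0]},{"linear": [0,0,-0.08],"angular": [0,0,0]},{"linear": [0,0,-0.09],"angular": [0,0,0]},{"linear": [0,0,-0.085],"angular": [0,0,0]},{"linear": [0,0,0],"angular": [0,0,0.05]},{"linear": [0,0,0],"angular": [0,0,0.05]},{"linear": [0,0,0],"angular": [0,0,0.051]}]'

```text
clock: 10.93
position: [0.6049, -0.0191, 0.1301]
orientation: [3.141, 0.001, 2.995]
wrist_force: [0.6, 0.2, -2.3]
opening: 0.416
grip_force: 60.4
```

drive_tool --moves '[{"linear": [0.02,0.1,0],"angular": [0,0,0]},{"linear": [0.02,0.1,0],"angular": [0,0,0]},{"linear": [0.02,0.1,0],"angular": [0,0,0]},{"linear": [0.02,0.1,0],"angular": [0,0,0]},{"linear": [0.02,0.1,0],"angular": [0,0,0]},{"linear": [0.02,0.1,0],"angular": [0,0,0]},{"linear": [0.02,0.1,0],"angular": [0,0,0]},{"linear": [0.02,0.1,0],"angular": [0,0,0]}]'

```text
clock: 11.6
position: [0.5957, 0.145, 0.1298]
orientation: [3.141, 0.0, 2.999]
wrist_force: [0.2, 0.3, -2.3]
opening: 0.418
grip_force: 60.4
```

drive_tool --moves '[{"linear": [0.02,0.1,0],"angular": [0,0,0]},{"linear": [0.02,0.1,0],"angular": [0,0,0]},{"linear": [0,0.025,0],"angular": [0,0,0]},{"linear": [0,0,0],"angular": [0,0,0]},{"linear": [0,0,0],"angular": [0,0,0]},{"linear": [0,0,0],"angular": [0,0,0]},{"linear": [0,0,0],"angular": [0,0,0]}]'

```text
clock: 12.18
position: [0.5945, 0.1884, 0.129]
orientation: [-3.141, 0.0, 2.998]
wrist_force: [-0.2, -0.2, -3.1]
opening: 0.419
grip_force: 60.5
```

Run:
```python
from h import *
go(.594,.190,.018,np.pi-.142)
```

```text
to [0.594, 0.19, 0.018] turn z -0.0012 lin [0.0035 0.0076 0.5549]
```

drive_tool --moves '[{"linear": [0,0.004,0.1],"angular": [0,0,0]},{"linear": [0,0,0.14],"angular": [0,0,0]},{"linear": [0,0,0.14],"angular": [0,0,0]},{"linear": [0,0,0.1],"angular": [0,0,0]},{"linear": [0,0,0.05],"angular": [0,0,0]},{"linear": [0,0,0.02],"angular": [0,0,0]},{"linear": [0,0,0],"angular": [0,0,0]},{"linear": [0,0,0],"angular": [0,0,0]}]'

```text
clock: 12.85
position: [0.595, 0.1903, 0.0198]
orientation: [3.141, 0.001, 2.999]
wrist_force: [-0.4, -0.3, -2.6]
opening: 0.417
grip_force: 60.5
```

drive_tool --moves '[{"linear": [0,0,0.004],"angular": [0,0,0]},{"linear": [0,0,0.003],"angular": [0,0,0]},{"linear": [0,0,0],"angular": [0,0,0]},{"linear": [0,0,0],"angular": [0,0,0]}]'

```text
clock: 13.18
position: [0.5945, 0.1904, 0.0177]
orientation: [3.141, 0.0, 2.999]
wrist_force: [0.9, 0.7, -1.5]
opening: 0.421
grip_force: 60.5
```

drive_tool --moves '[{"linear": [0,0,0],"angular": [0,0,0]},{"linear": [0,0,0],"angular": [0,0,0]},{"linear": [0,0,0],"angular": [0,0,0]},{"linear": [0,0,0],"angular": [0,0,0]},{"linear": [0,0,-0.08],"angular": [0,0,0]},{"linear": [0,0,-0.12],"angular": [0,0,0]},{"linear": [0,0,-0.14],"angular": [0,0,0]},{"linear": [0,0,-0.14],"angular": [0,0,0]}]' --hand 0.75

```text
clock: 13.85
position: [0.5941, 0.1903, 0.1143]
orientation: [-3.141, -0.001, 2.999]
wrist_force: [0.6, 0.1, 0.0]
opening: 0.748
grip_force: 0.0
```

drive_tool --moves '[{"linear": [0,0,-0.07],"angular": [0,0,-0.05]},{"linear": [0,0,0],"angular": [0,0,-0.05]},{"linear": [0,0,0],"angular": [0,0,-0.051]},{"linear": [0.005,-0.105,0],"angular": [0,0,0]},{"linear": [0.005,-0.105,0],"angular": [0,0,0]},{"linear": [0.005,-0.105,0],"angular": [0,0,0]},{"linear": [0.005,-0.105,0],"angular": [0,0,0]},{"linear": [0.005,-0.105,0],"angular": [0,0,0]}]' --hand 1

```text
clock: 14.52
position: [0.5993, 0.0844, 0.1274]
orientation: [-3.141, 0.0, -3.047]
wrist_force: [0.2, -1.1, 0.1]
opening: 1.003
grip_force: 0.0
```

drive_tool --moves '[{"linear": [0.005,-0.105,0],"angular": [0,0,0]},{"linear": [0.005,-0.105,0],"angular": [0,0,0]},{"linear": [0.005,-0.105,0],"angular": [0,0,0]},{"linear": [0.005,-0.105,0],"angular": [0,0,0]},{"linear": [0,-0.105,0],"angular": [0,0,0]},{"linear": [0,0,0],"angular": [0,0,0]},{"linear": [0,0,0],"angular": [0,0,0]},{"linear": [0,0,0],"angular": [0,0,0]}]'

```text
clock: 15.18
position: [0.6052, -0.0189, 0.1274]
orientation: [3.141, 0.0, -3.047]
wrist_force: [0.2, -0.1, 0.7]
opening: 0.999
grip_force: 0.0
```

drive_tool --moves '[{"linear": [0,0,0],"angular": [0,0,0]},{"linear": [0,0,0],"angular": [0,0,0]}]'

```text
clock: 15.35
position: [0.6052, -0.0186, 0.1273]
orientation: [3.141, -0.0, -3.046]
wrist_force: [-0.0, -0.4, -0.3]
opening: 0.999
grip_force: 0.0
```

Run:
```python
from h import *
snap("wrist","w6.png"); o=manip.get_obs();print(o["position"],o["orientation"])
np.savez("w6.npz",K=cal("wrist")[0],T=cal("wrist")[1])
go(.6050,-.0187,.030,np.pi+.0955)
```

```text
[ 0.60520847 -0.0187397   0.12734663] [ 3.14148995e+00 -7.08486060e-05 -3.04587716e+00]
to [0.605, -0.0187, 0.03] turn z 0.0001 lin [1.000e-03 3.000e-04 4.867e-01]
```

View pics/w6.png

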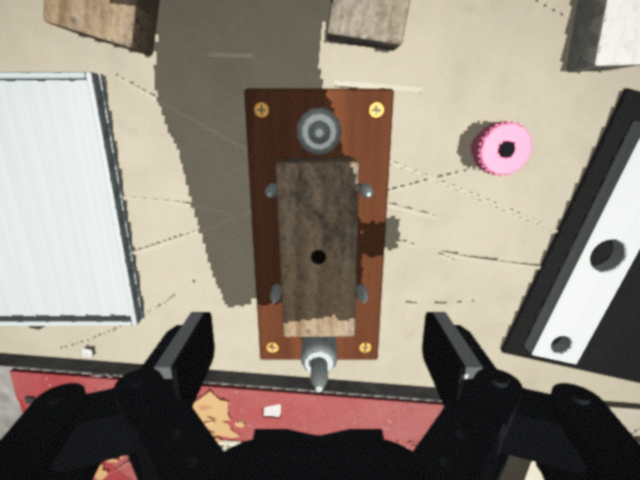

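The block lies in the nest with its hole at (318,256), and the post tips are at (318,131) and (318,385). Gripping the block.

Run:
```python
from h import *
d=np.load("w6.npz");c=(d["K"],d["T"],0)
print(px2w("wrist",318,256,.042,c))
A=np.array([px2w("wrist",u,v,.012,c) for u,v in[(261,109),(376,109),(365,347),(273,347)]]);print(A.mean(0))
A=[px2w("wrist",318,131,.075,c),px2w("wrist",318,387,.075,c)];print(A,np.mean(A,0))
C=np.array([px2w("wrist",u,v,.012,c) for u,v in[(247,90),(392,90),(378,358),(261,358)]]);print(C.mean(0))
```

```text
[ 0.60692799 -0.01923823  0.042     ]
[ 0.60630118 -0.01875035  0.012     ]
[array([ 0.52936673, -0.02667622,  0.075     ]), array([ 0.68137598, -0.01207286,  0.075     ])] [ 0.60537135 -0.01937454  0.075     ]
[ 0.60575676 -0.01828046  0.012     ]
```

drive_tool --moves '[{"linear": [0,0,0.1],"angular": [0,0,0]},{"linear": [0,0,0.1],"angular": [0,0,0]},{"linear": [0,0,0.1],"angular": [0,0,0]},{"linear": [0,0,0.1],"angular": [0,0,0]},{"linear": [0,0,0.06],"angular": [0,0,0]},{"linear": [0,0,0.02],"angular": [0,0,0]},{"linear": [0,0,0],"angular": [0,0,0]}]'

```text
clock: 15.98
position: [0.605, -0.0193, 0.0309]
orientation: [3.142, -0.001, -3.047]
wrist_force: [-0.7, -0.3, 1.2]
opening: 0.996
grip_force: 0.0
```

drive_tool --moves '[{"linear": [0,0,0],"angular": [0,0,0]},{"linear": [0,0,0],"angular": [0,0,0]},{"linear": [0,0,0],"angular": [0,0,0]},{"linear": [0,0,0],"angular": [0,0,0]},{"linear": [0,0,0],"angular": [0,0,0]},{"linear": [0,0,0],"angular": [0,0,0]},{"linear": [0,0,0],"angular": [0,0,0]},{"linear": [0,0,0],"angular": [0,0,0]}]' --hand 0.1 --force 50

```text
clock: 16.65
position: [0.6057, -0.0196, 0.0324]
orientation: [-3.141, 0.001, -3.047]
wrist_force: [-2.2, 0.3, 8.4]
opening: 0.571
grip_force: 51.9
```

drive_tool --moves '[{"linear": [0,0,-0.02],"angular": [0,0,0]},{"linear": [0,0,-0.06],"angular": [0,0,0]},{"linear": [0,0,-0.09],"angular": [0,0,0]},{"linear": [0,0,-0.1],"angular": [0,0,0]},{"linear": [0,0,-0.1],"angular": [0,0,0]},{"linear": [0.01,-0.08,-0.07],"angular": [0,0,0]},{"linear": [0.01,-0.1,0],"angular": [0,0,0]},{"linear": [0.01,-0.1,0],"angular": [0,0,0]}]'

```text
clock: 17.32
position: [0.605, -0.0764, 0.1215]
orientation: [-3.141, 0.002, -3.046]
wrist_force: [0.5, 0.4, -1.3]
opening: 0.569
grip_force: 52.4
```

drive_tool --moves '[{"linear": [0.01,-0.1,0],"angular": [0,0,0]},{"linear": [0.01,-0.1,0],"angular": [0,0,0]},{"linear": [0.01,-0.1,0],"angular": [0,0,0]},{"linear": [0.01,-0.1,0],"angular": [0,0,0]},{"linear": [0.01,-0.1,0],"angular": [0,0,0]},{"linear": [0.01,-0.1,0],"angular": [0,0,0]},{"linear": [0.01,-0.1,0],"angular": [0,0,0]},{"linear": [0,-0.035,0],"angular": [0,0,0]}]'

```text
clock: 17.98
position: [0.6039, -0.227, 0.1204]
orientation: [-3.14, 0.0, -3.05]
wrist_force: [-0.2, -1.0, -1.1]
opening: 0.572
grip_force: 52.4
```

drive_tool --moves '[{"linear": [0,0,0],"angular": [0,0,0]},{"linear": [0,0,0],"angular": [0,0,0]},{"linear": [0,0,0],"angular": [0,0,0]},{"linear": [0,0,0.1],"angular": [0,0,0]},{"linear": [0,0,0.12],"angular": [0,0,0]},{"linear": [0,0,0.1],"angular": [0,0,0]},{"linear": [0,0,0],"angular": [0,0,0]},{"linear": [0,0,0],"angular": [0,0,0]}]'

```text
clock: 18.65
position: [0.6045, -0.2224, 0.0554]
orientation: [3.141, -0.001, -3.046]
wrist_force: [0.6, -0.7, -1.1]
opening: 0.576
grip_force: 52.3
```

Run:
```python
from h import *
go(.604,-.2238,.025,np.pi+.0955)
```

```text
to [0.604, -0.2238, 0.025] turn z 0.0002 lin [ 0.0032 -0.0066  0.1521]
```

drive_tool --moves '[{"linear": [0,0,0.08],"angular": [0,0,0]},{"linear": [0,0,0.05],"angular": [0,0,0]},{"linear": [0,0,0.02],"angular": [0,0,0]},{"linear": [0,0,0],"angular": [0,0,0]},{"linear": [0,0,0],"angular": [0,0,0]},{"linear": [0,0,0],"angular": [0,0,0]}]'

```text
clock: 19.15
position: [0.6049, -0.2236, 0.0262]
orientation: [-3.141, 0.001, -3.047]
wrist_force: [-0.8, -0.7, -2.0]
opening: 0.572
grip_force: 52.4
```

drive_tool --moves '[{"linear": [0,0,0],"angular": [0,0,0]},{"linear": [0,0,0],"angular": [0,0,0]},{"linear": [0,0,0],"angular": [0,0,0]},{"linear": [0,0,-0.08],"angular": [0,0,0]},{"linear": [0,0,-0.12],"angular": [0,0,0]},{"linear": [0,0,-0.15],"angular": [0,0,0]},{"linear": [0,0,-0.15],"angular": [0,0,0]}]' --hand 0.75

```text
clock: 19.73
position: [0.6042, -0.2234, 0.1265]
orientation: [3.141, -0.001, -3.047]
wrist_force: [0.1, -0.4, 0.4]
opening: 0.75
grip_force: 0.0
```

drive_tool --moves '[{"linear": [0,0,0],"angular": [0,0,0.055]},{"linear": [0,0,0],"angular": [0,0,0.054]},{"linear": [0,0,0],"angular": [0,0,0.054]},{"linear": [0.15,0.037,0],"angular": [0,0,0]},{"linear": [0.15,0.037,0],"angular": [0,0,0]},{"linear": [0.15,0.037,0],"angular": [0,0,0]},{"linear": [0.15,0.037,0],"angular": [0,0,0]},{"linear": [0.15,0.037,0],"angular": [0,0,0]}]' --hand 1

```text
clock: 20.4
position: [0.461, -0.1624, 0.1258]
orientation: [3.141, 0.001, 2.98]
wrist_force: [1.2, 0.0, -0.3]
opening: 0.998
grip_force: 0.0
```

drive_tool --moves '[{"linear": [0.15,0.037,0],"angular": [0,0,0]},{"linear": [0,0,0],"angular": [0,0,0]},{"linear": [0,0,0],"angular": [0,0,0]},{"linear": [0,0,0],"angular": [0,0,0]},{"linear": [0,0,0],"angular": [0,0,0]},{"linear": [0,0,0],"angular": [0,0,0]},{"linear": [0,0,0],"angular": [0,0,0]}]'

```text
clock: 20.98
position: [0.4343, -0.151, 0.1252]
orientation: [-3.142, 0.0, 2.98]
wrist_force: [0.0, -0.4, 0.0]
opening: 1.0
grip_force: 0.0
```

Run:
```python
from h import *
snap("wrist","w7.png"); o=manip.get_obs();print(o["position"],o["orientation"])
np.savez("w7.npz",K=cal("wrist")[0],T=cal("wrist")[1])
```

```text
[ 0.43422494 -0.15095206  0.12521203] [-3.14150942e+00  1.08190180e-04  2.97990850e+00]
```

View pics/w7.png

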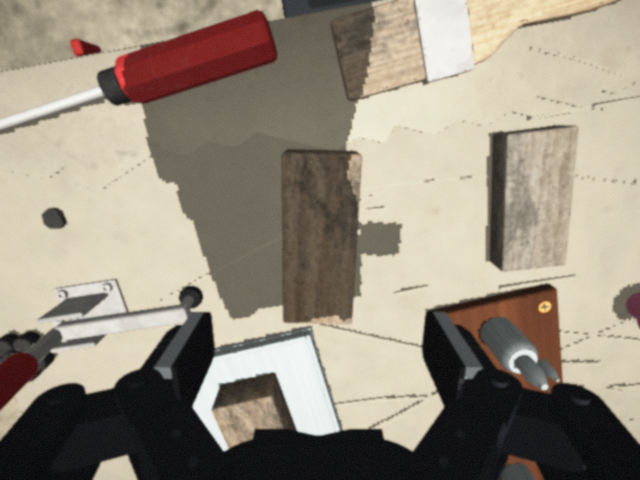

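The blank's top corners are at about (282,152), (361,153), (352,319) and (286,319), and the drilled block sits in the tray.

Run:
```python
from h import *
W=np.array([px2w("wrist",u,v,.030)[:2] for u,v in[(282,152),(361,153),(352,319),(286,319)]])
L=(W[2]+W[3]-W[0]-W[1])/2; w=(W[1]+W[2]-W[0]-W[3])/2
print(W.mean(0),np.linalg.norm(L),np.linalg.norm(w),np.arctan2(L[1],L[0]),np.arctan2(-w[0],w[1]))
a=np.arctan2(L[1],L[0]);go(*W.mean(0),.0205,np.pi+a)
```

```text
[ 0.43002387 -0.14938944] 0.11602426385755098 0.0479059271044918 -0.17395387656830452 -0.16751890440538678
to [np.float64(0.4300238658928761), np.float64(-0.14938944110009456), 0.0205] turn z 0.0078 lin [0.022  0.0041 0.5236]
```

drive_tool --moves '[{"linear": [0.017,0.003,0.1],"angular": [0,0,0.006]},{"linear": [0,0,0.12],"angular": [0,0,0]},{"linear": [0,0,0.12],"angular": [0,0,0]},{"linear": [0,0,0.1],"angular": [0,0,0]},{"linear": [0,0,0.06],"angular": [0,0,0]},{"linear": [0,0,0.02],"angular": [0,0,0]},{"linear": [0,0,0],"angular": [0,0,0]}]'

```text
clock: 21.62
position: [0.4305, -0.1495, 0.0207]
orientation: [-3.142, -0.001, 2.971]
wrist_force: [0.4, 0.5, 0.6]
opening: 0.997
grip_force: 0.0
```

drive_tool --moves '[{"linear": [0,0,0],"angular": [0,0,0]},{"linear": [0,0,0],"angular": [0,0,0]},{"linear": [0,0,0],"angular": [0,0,0]},{"linear": [0,0,0],"angular": [0,0,0]},{"linear": [0,0,0],"angular": [0,0,0]},{"linear": [0,0,0],"angular": [0,0,0]},{"linear": [0,0,0],"angular": [0,0,0]},{"linear": [0,0,0],"angular": [0,0,0]}]' --hand 0.1 --force 50

```text
clock: 22.28
position: [0.4311, -0.1499, 0.0222]
orientation: [-3.141, 0.001, 2.97]
wrist_force: [-0.0, 0.8, 12.0]
opening: 0.568
grip_force: 50.1
```

drive_tool --moves '[{"linear": [0,0,-0.06],"angular": [0,0,0]},{"linear": [0,0,-0.1],"angular": [0,0,0]},{"linear": [0,0,-0.12],"angular": [0,0,0]},{"linear": [0,0,-0.12],"angular": [0,0,0]},{"linear": [0,0,-0.1],"angular": [0,0,0]},{"linear": [0,0,0],"angular": [0,0,0]},{"linear": [0,0,0],"angular": [0,0,0]},{"linear": [0,0,0],"angular": [0,0,0]}]'

```text
clock: 22.95
position: [0.4306, -0.1497, 0.1211]
orientation: [-3.141, -0.0, 2.971]
wrist_force: [-0.4, -0.3, -1.5]
opening: 0.567
grip_force: 53.6
```

Run:
```python
from h import *
snap("wrist","w8.png"); o=manip.get_obs();print(o["position"],o["orientation"],o["opening"])
im=cv2.imread("pics/w8.png")[0:480,120:520]
cv2.imwrite("pics/w8c.png",cv2.resize(im,(500,600)))
# expected near-end corners if blank centred on TCP
p=o["position"];psi=o["orientation"][2];ex=np.array([np.cos(psi),np.sin(psi),0]);ey=np.array([np.sin(psi),-np.cos(psi),0])
for z in(.0096,-.0204):
  print(z,[w2px("wrist",p+ex*.06+ey*s*.025+[0,0,z]).round(1) for s in(-1,1)])
print("per 1 mm:",w2px("wrist",p+ex*.061+[0,0,.0096])-w2px("wrist",p+ex*.06+[0,0,.0096]))
```

```text
[ 0.43044399 -0.14960859  0.12077123] [-3.14149186e+00 -8.55041637e-04  2.97073807e+00] 0.5726274650068728
0.0096 [array([247. , 184.3]), array([392.1, 184.3])]
-0.0204 [array([260.1, 172.7]), array([378.5, 172.7])]
per 1 mm: [ 0.00428355 -2.90800336]
```

View pics/w8c.png

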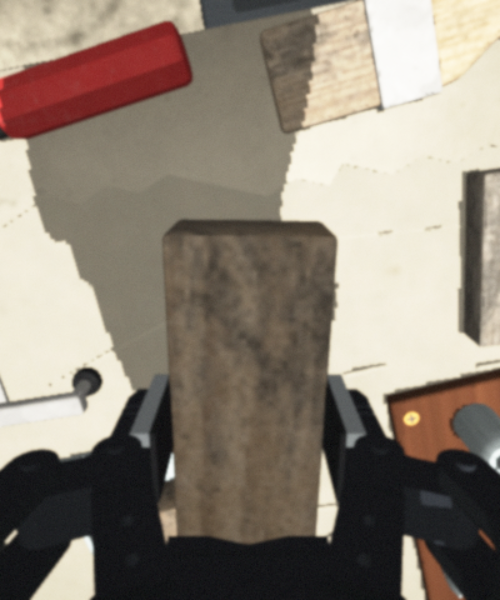

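The blank is gripped and centred to about 1 mm. Carrying it to the nest.

drive_tool --moves '[{"linear": [0,0,0],"angular": [0,0,-0.057]},{"linear": [0,0,0],"angular": [0,0,-0.057]},{"linear": [0,0,0],"angular": [0,0,-0.056]},{"linear": [-0.133,0.081,0],"angular": [0,0,0]},{"linear": [-0.133,0.081,0],"angular": [0,0,0]},{"linear": [-0.133,0.081,0],"angular": [0,0,0]},{"linear": [-0.133,0.081,0],"angular": [0,0,0]},{"linear": [-0.133,0.081,0],"angular": [0,0,0]}]'

```text
clock: 23.67
position: [0.556, -0.055, 0.1203]
orientation: [3.141, -0.002, -3.045]
wrist_force: [-0.1, 0.3, -0.3]
opening: 0.571
grip_force: 53.5
```

drive_tool --moves '[{"linear": [-0.133,0.081,0],"angular": [0,0,0]},{"linear": [-0.133,0.081,0],"angular": [0,0,0]},{"linear": [0,0,0],"angular": [0,0,0]},{"linear": [0,0,0],"angular": [0,0,0]},{"linear": [0,0,0],"angular": [0,0,0]},{"linear": [0,0,0],"angular": [0,0,0]},{"linear": [0,0,0],"angular": [0,0,0]},{"linear": [0,0,0],"angular": [0,0,0]}]'

```text
clock: 24.33
position: [0.6049, -0.0194, 0.1213]
orientation: [-3.141, -0.0, -3.046]
wrist_force: [-0.6, -0.1, -0.9]
opening: 0.57
grip_force: 53.6
```

Run:
```python
from h import *
o=manip.get_obs();print(o["position"],o["orientation"]);go(.605,-.0189,.060,np.pi+.0955)
```

```text
[ 0.60489398 -0.01940734  0.1213274 ] [-3.14130641e+00 -2.67296136e-04 -3.04603755e+00]
to [0.605, -0.0189, 0.06] turn z 0.0 lin [-0.0008  0.0025  0.3066]
```

drive_tool --moves '[{"linear": [0,0.002,0.1],"angular": [0,0,0]},{"linear": [0,0,0.1],"angular": [0,0,0]},{"linear": [0,0,0.08],"angular": [0,0,0]},{"linear": [0,0,0.03],"angular": [0,0,0]},{"linear": [0,0,0.02],"angular": [0,0,0]},{"linear": [0,0,0.02],"angular": [0,0,0]},{"linear": [0,0,0.02],"angular": [0,0,0]},{"linear": [0,0,0],"angular": [0,0,0]}]'

```text
clock: 25.0
position: [0.6051, -0.0185, 0.0473]
orientation: [-3.141, 0.0, -3.046]
wrist_force: [-0.8, 0.6, -0.8]
opening: 0.572
grip_force: 53.6
```

drive_tool --moves '[{"linear": [0,0,0.02],"angular": [0,0,0]},{"linear": [0,0,0.02],"angular": [0,0,0]},{"linear": [0,0,0.015],"angular": [0,0,0]},{"linear": [0,0,0],"angular": [0,0,0]},{"linear": [0,0,0],"angular": [0,0,0]},{"linear": [0,0,0],"angular": [0,0,0]}]'

```text
clock: 25.5
position: [0.6052, -0.0185, 0.0364]
orientation: [-3.142, 0.0, -3.045]
wrist_force: [0.4, -0.1, -1.3]
opening: 0.575
grip_force: 53.6
```

Slid in with no contact force. Last 2 mm, release, and look.

drive_tool --moves '[{"linear": [0,0,0.008],"angular": [0,0,0]},{"linear": [0,0,0.002],"angular": [0,0,0]},{"linear": [0,0,0],"angular": [0,0,0]},{"linear": [0,0,0],"angular": [0,0,0]}]'

```text
clock: 25.83
position: [0.6052, -0.0185, 0.0344]
orientation: [-3.141, 0.0, -3.045]
wrist_force: [0.4, -0.5, 0.1]
opening: 0.571
grip_force: 53.6
```

drive_tool --moves '[{"linear": [0,0,0],"angular": [0,0,0]},{"linear": [0,0,0],"angular": [0,0,0]},{"linear": [0,0,0],"angular": [0,0,0]},{"linear": [0,0,-0.08],"angular": [0,0,0]},{"linear": [0,0,-0.12],"angular": [0,0,0]},{"linear": [0,0,-0.15],"angular": [0,0,0]},{"linear": [0,0,-0.1],"angular": [0,0,0]}]' --hand 0.85

```text
clock: 26.42
position: [0.6055, -0.0184, 0.1265]
orientation: [-3.141, 0.001, -3.045]
wrist_force: [0.9, 0.4, -0.1]
opening: 0.845
grip_force: 0.0
```

drive_tool --moves '[{"linear": [0,0,0],"angular": [0,0,0]},{"linear": [0,0,0],"angular": [0,0,0]},{"linear": [0,0,0],"angular": [0,0,0]},{"linear": [0,0,0],"angular": [0,0,0]},{"linear": [0,0,0],"angular": [0,0,0]}]' --hand 0.75

```text
clock: 26.83
position: [0.6048, -0.0185, 0.1234]
orientation: [3.142, -0.001, -3.045]
wrist_force: [0.2, -0.4, -0.8]
opening: 0.753
grip_force: 0.0
```

Run:
```python
from h import *
snap("wrist","w9.png"); o=manip.get_obs();print(o["position"],o["orientation"],o["opening"])
go(.5945,.1904,.018,2.999)
```

```text
[ 0.60485449 -0.01847986  0.12355504] [ 3.14157347e+00 -1.16131312e-03 -3.04531189e+00] 0.7500492645103686
to [0.5945, 0.1904, 0.018] turn z 0.1521 lin [0.1997 1.0264 0.5278]
```

View pics/w9.png

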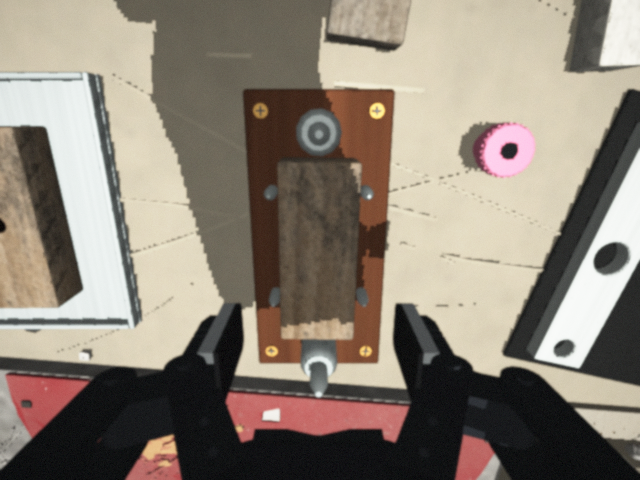

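The blank is seated in the nest with its corners inside the pins, and the drilled block lies in the tray. Going for the plate.

drive_tool --moves '[{"linear": [0,0,0],"angular": [0,0,0.051]},{"linear": [0,0,0],"angular": [0,0,0.051]},{"linear": [0,0,0],"angular": [0,0,0.05]},{"linear": [0.02,0.1025,0],"angular": [0,0,0]},{"linear": [0.02,0.1025,0],"angular": [0,0,0]},{"linear": [0.02,0.1025,0],"angular": [0,0,0]},{"linear": [0.02,0.1025,0],"angular": [0,0,0]},{"linear": [0.02,0.1025,0],"angular": [0,0,0]}]'

```text
clock: 27.55
position: [0.5996, 0.0868, 0.1239]
orientation: [-3.141, -0.001, 2.999]
wrist_force: [0.2, 0.5, -0.9]
opening: 0.749
grip_force: 0.0
```

drive_tool --moves '[{"linear": [0.02,0.1025,0],"angular": [0,0,0]},{"linear": [0.02,0.1025,0],"angular": [0,0,0]},{"linear": [0.02,0.1025,0],"angular": [0,0,0]},{"linear": [0.02,0.1025,0],"angular": [0,0,0]},{"linear": [0.02,0.1025,0],"angular": [0,0,0]},{"linear": [0,0,0],"angular": [0,0,0]},{"linear": [0,0,0],"angular": [0,0,0]},{"linear": [0,0,0],"angular": [0,0,0]}]'

```text
clock: 28.22
position: [0.5947, 0.1894, 0.1239]
orientation: [-3.141, -0.0, 2.999]
wrist_force: [0.5, 0.2, -0.1]
opening: 0.75
grip_force: 0.0
```

drive_tool --moves '[{"linear": [0,0,0.1],"angular": [0,0,0]},{"linear": [0,0,0.1],"angular": [0,0,0]},{"linear": [0,0,0.1],"angular": [0,0,0]},{"linear": [0,0,0],"angular": [0,0,0]},{"linear": [0,0,0],"angular": [0,0,0]},{"linear": [0,0,0],"angular": [0,0,0]},{"linear": [0,0,0],"angular": [0,0,0]}]'

```text
clock: 28.8
position: [0.5953, 0.19, 0.0656]
orientation: [3.141, 0.002, 2.999]
wrist_force: [-0.2, 0.7, 1.4]
opening: 0.749
grip_force: 0.0
```

Run:
```python
from h import *
go(.5945,.1904,.018,2.999)
```

```text
to [0.5945, 0.1904, 0.018] turn z -0.0003 lin [0.0043 0.0016 0.238 ]
```

drive_tool --moves '[{"linear": [0.002,0.001,0.1],"angular": [0,0,0]},{"linear": [0,0,0.08],"angular": [0,0,0]},{"linear": [0,0,0.04],"angular": [0,0,0]},{"linear": [0,0,0.015],"angular": [0,0,0]},{"linear": [0,0,0],"angular": [0,0,0]},{"linear": [0,0,0],"angular": [0,0,0]},{"linear": [0,0,0],"angular": [0,0,0]}]'

```text
clock: 29.38
position: [0.5948, 0.1905, 0.0183]
orientation: [3.141, 0.001, 2.999]
wrist_force: [1.0, 0.0, 0.4]
opening: 0.75
grip_force: 0.0
```

drive_tool --moves '[{"linear": [0,0,0],"angular": [0,0,0]},{"linear": [0,0,0],"angular": [0,0,0]},{"linear": [0,0,0],"angular": [0,0,0]},{"linear": [0,0,0],"angular": [0,0,0]},{"linear": [0,0,0],"angular": [0,0,0]},{"linear": [0,0,0],"angular": [0,0,0]},{"linear": [0,0,0],"angular": [0,0,0]},{"linear": [0,0,0],"angular": [0,0,0]}]' --hand 0.1 --force 60

```text
clock: 30.05
position: [0.5945, 0.1905, 0.0182]
orientation: [3.141, 0.001, 2.999]
wrist_force: [-3.3, -1.1, 11.7]
opening: 0.419
grip_force: 59.0
```

drive_tool --moves '[{"linear": [0,0,-0.06],"angular": [0,0,0]},{"linear": [0,0,-0.1],"angular": [0,0,0]},{"linear": [0,0,-0.12],"angular": [0,0,0]},{"linear": [0,0,-0.12],"angular": [0,0,0]},{"linear": [0,0,-0.12],"angular": [0,0,-0.05]},{"linear": [0,0,0],"angular": [0,0,-0.051]},{"linear": [0,0,0],"angular": [0,0,-0.051]}]'

```text
clock: 30.63
position: [0.5948, 0.1905, 0.1235]
orientation: [3.141, 0.003, -3.042]
wrist_force: [-0.4, 0.2, -3.4]
opening: 0.42
grip_force: 61.0
```

Run:
```python
from h import *
o=manip.get_obs();print(o["position"],o["orientation"],o["opening"],o["grip_force"])
go(.6052,-.0188,.10,np.pi+.0955)
```

```text
[0.59484004 0.19051061 0.12347836] [ 3.14131918e+00  2.55007391e-03 -3.04156546e+00] 0.4203668917516741 60.99159836769104
to [0.6052, -0.0188, 0.1] turn z 0.0029 lin [ 0.0482 -1.0467  0.1174]
```

drive_tool --moves '[{"linear": [0.005,-0.105,0],"angular": [0,0,0]},{"linear": [0.005,-0.105,0],"angular": [0,0,0]},{"linear": [0.005,-0.105,0],"angular": [0,0,0]},{"linear": [0.005,-0.105,0],"angular": [0,0,0]},{"linear": [0.005,-0.105,0],"angular": [0,0,0]},{"linear": [0.005,-0.105,0],"angular": [0,0,0]},{"linear": [0.005,-0.105,0],"angular": [0,0,0]},{"linear": [0.005,-0.105,0],"angular": [0,0,0]}]'

```text
clock: 31.3
position: [0.6024, 0.0213, 0.122]
orientation: [-3.141, 0.0, -3.045]
wrist_force: [0.6, -0.3, -2.4]
opening: 0.416
grip_force: 61.0
```

drive_tool --moves '[{"linear": [0.005,-0.105,0],"angular": [0,0,0]},{"linear": [0.005,-0.105,0],"angular": [0,0,0]},{"linear": [0,0,0.06],"angular": [0,0,0]},{"linear": [0,0,0.07],"angular": [0,0,0]},{"linear": [0,0,0],"angular": [0,0,0]},{"linear": [0,0,0],"angular": [0,0,0]},{"linear": [0,0,0],"angular": [0,0,0]},{"linear": [0,0,0],"angular": [0,0,0]}]'

```text
clock: 31.97
position: [0.6049, -0.0194, 0.0963]
orientation: [-3.141, 0.001, -3.045]
wrist_force: [0.2, -0.0, -2.2]
opening: 0.415
grip_force: 61.0
```

drive_tool --moves '[{"linear": [0,0,0],"angular": [0,0,0]},{"linear": [0,0,0],"angular": [0,0,0]},{"linear": [0,0,0],"angular": [0,0,0]}]'

```text
clock: 32.22
position: [0.6046, -0.0196, 0.0956]
orientation: [-3.141, 0.0, -3.045]
wrist_force: [-0.0, -0.2, -2.6]
opening: 0.418
grip_force: 61.0
```

Run:
```python
from h import *
snap("wrist","w10.png"); o=manip.get_obs();print(o["position"],o["orientation"],o["opening"])
go(.6053,-.0188,.0625,np.pi+.0955)
```

```text
[ 0.60457434 -0.01959063  0.09553508] [-3.14142867e+00  1.87332046e-04 -3.04534910e+00] 0.41710364735803984
to [0.6053, -0.0188, 0.0625] turn z 0.0005 lin [-0.004   0.0036  0.1652]
```

View pics/w10.png

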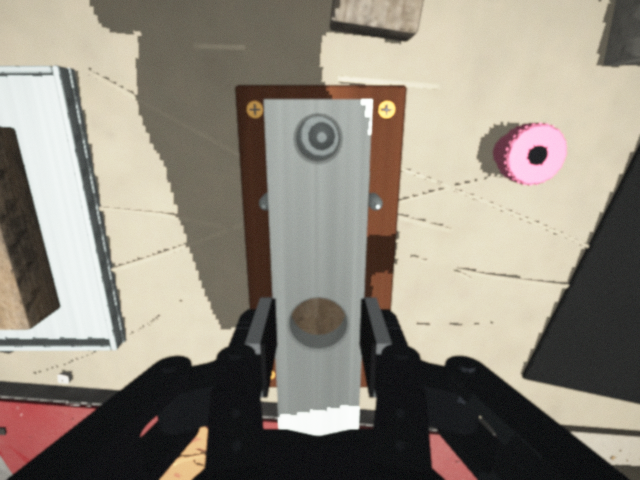

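The pin tip at (320,136) sits inside the hole at (318,137), with only a 0.7 mm correction left. Lowering.

drive_tool --moves '[{"linear": [-0.003,0.004,0.03],"angular": [0,0,0]},{"linear": [0,0,0.04],"angular": [0,0,0]},{"linear": [0,0,0.03],"angular": [0,0,0]},{"linear": [0,0,0.02],"angular": [0,0,0]},{"linear": [0,0,0],"angular": [0,0,0]},{"linear": [0,0,0],"angular": [0,0,0]}]'

```text
clock: 32.77
position: [0.6049, -0.0187, 0.071]
orientation: [-3.142, -0.001, -3.045]
wrist_force: [-0.3, -0.0, -2.2]
opening: 0.419
grip_force: 61.0
```

drive_tool --moves '[{"linear": [0,0,0.015],"angular": [0,0,0]},{"linear": [0,0,0.015],"angular": [0,0,0]},{"linear": [0,0,0.012],"angular": [0,0,0]},{"linear": [0,0,0],"angular": [0,0,0]},{"linear": [0,0,0],"angular": [0,0,0]}]'

```text
clock: 33.18
position: [0.6052, -0.0188, 0.064]
orientation: [-3.141, 0.001, -3.046]
wrist_force: [-6.0, -0.3, 21.5]
opening: 0.414
grip_force: 63.6
```

Contact force at the expected height, so the plate is seated. Releasing and checking.

drive_tool --moves '[{"linear": [0,0,-0.004],"angular": [0,0,0]},{"linear": [0,0,0],"angular": [0,0,0]},{"linear": [0,0,0],"angular": [0,0,0]},{"linear": [0,0,0],"angular": [0,0,0]},{"linear": [0,0,-0.06],"angular": [0,0,0]},{"linear": [0,0,-0.12],"angular": [0,0,0]},{"linear": [0,0,-0.14],"angular": [0,0,0]},{"linear": [0,0,-0.06],"angular": [0,0,0]}]' --hand 0.75

```text
clock: 33.85
position: [0.6059, -0.0186, 0.1435]
orientation: [-3.141, 0.003, -3.045]
wrist_force: [0.6, -0.2, 0.5]
opening: 0.749
grip_force: 0.0
```

drive_tool --moves '[{"linear": [0,0,0],"angular": [0,0,0]},{"linear": [0,0,0],"angular": [0,0,0]},{"linear": [0,0,0],"angular": [0,0,0]},{"linear": [0,0,0],"angular": [0,0,0]},{"linear": [0,0,0],"angular": [0,0,0]}]'

```text
clock: 34.27
position: [0.6047, -0.0187, 0.139]
orientation: [3.142, -0.001, -3.045]
wrist_force: [-0.9, 0.3, 0.3]
opening: 0.746
grip_force: 0.0
```

Run:
```python
from h import *
snap("wrist","w11.png"); o=manip.get_obs();print(o["position"],o["orientation"],o["opening"])
np.savez("w11.npz",K=cal("wrist")[0],T=cal("wrist")[1])
go(.5342,.2679,.034,-3.047)
```

```text
[ 0.60480012 -0.01875494  0.13911249] [ 3.14157586e+00 -1.03504542e-03 -3.04536926e+00] 0.7522644707442178
to [0.5342, 0.2679, 0.034] turn z 0.001 lin [0.216  1.4602 0.5256]
```

View pics/w11.png

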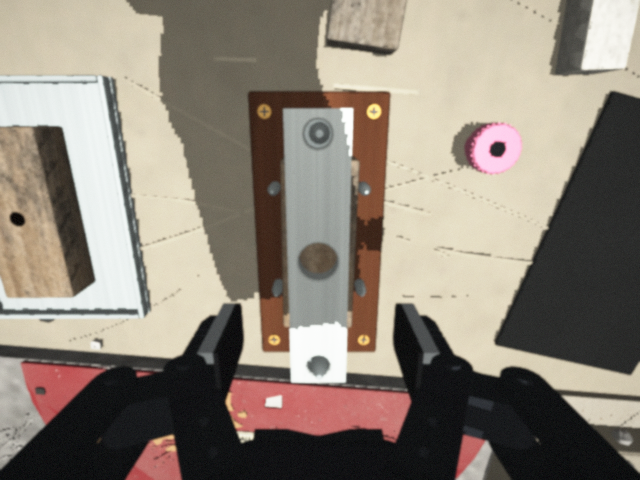

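The plate is down over both pins (318,133) and (318,366), with the middle hole at (318,260) showing the blank below. Fetching the bush.

drive_tool --moves '[{"linear": [0.018,0.122,0],"angular": [0,0,0]},{"linear": [0.018,0.122,0],"angular": [0,0,0]},{"linear": [0.018,0.122,0],"angular": [0,0,0]},{"linear": [0.018,0.122,0],"angular": [0,0,0]},{"linear": [0.018,0.122,0],"angular": [0,0,0]},{"linear": [0.018,0.122,0],"angular": [0,0,0]},{"linear": [0.018,0.122,0],"angular": [0,0,0]},{"linear": [0.018,0.122,0],"angular": [0,0,0]}]'

```text
clock: 34.98
position: [0.5571, 0.1739, 0.1394]
orientation: [-3.141, -0.001, -3.045]
wrist_force: [0.6, -0.3, -0.2]
opening: 0.751
grip_force: 0.0
```

drive_tool --moves '[{"linear": [0.018,0.122,0],"angular": [0,0,0]},{"linear": [0.018,0.122,0],"angular": [0,0,0]},{"linear": [0.018,0.122,0],"angular": [0,0,0]},{"linear": [0.018,0.118,0],"angular": [0,0,0]},{"linear": [0,0,0],"angular": [0,0,0]},{"linear": [0,0,0],"angular": [0,0,0]},{"linear": [0,0,0],"angular": [0,0,0]},{"linear": [0,0,0],"angular": [0,0,0]}]'

```text
clock: 35.65
position: [0.5343, 0.2667, 0.1395]
orientation: [-3.141, -0.0, -3.047]
wrist_force: [0.4, -0.5, 0.6]
opening: 0.753
grip_force: 0.0
```

drive_tool --moves '[{"linear": [0,0,0.1],"angular": [0,0,0]},{"linear": [0,0,0.1],"angular": [0,0,0]},{"linear": [0,0,0.05],"angular": [0,0,0]},{"linear": [0,0,0],"angular": [0,0,0]},{"linear": [0,0,0],"angular": [0,0,0]},{"linear": [0,0,0],"angular": [0,0,0]},{"linear": [0,0,0],"angular": [0,0,0]}]'

```text
clock: 36.23
position: [0.5344, 0.2678, 0.0907]
orientation: [3.141, 0.001, -3.046]
wrist_force: [-0.5, 0.5, 0.3]
opening: 0.751
grip_force: 0.0
```

Run:
```python
from h import *
d=np.load("w11.npz");c=(d["K"],d["T"],0)
print("hole",px2w("wrist",318,260,.062,c))
P=[px2w("wrist",318,133,.07,c),px2w("wrist",318,366,.07,c)];print(np.mean(P,0),P)
o=manip.get_obs();print(o["position"],o["orientation"])
go(.5342,.2679,.034,-3.047)
```

```text
hole [ 0.60598315 -0.01924571  0.062     ]
[ 0.60411033 -0.01942313  0.07      ] [array([ 0.53027649, -0.02656354,  0.07      ]), array([ 0.67794418, -0.01228273,  0.07      ])]
[0.53442644 0.26781012 0.09065954] [ 3.14119617e+00  1.17119036e-03 -3.04561548e+00]
to [0.5342, 0.2679, 0.034] turn z 0.0009 lin [0.0011 0.0006 0.2833]
```

drive_tool --moves '[{"linear": [0,0,0.1],"angular": [0,0,0]},{"linear": [0,0,0.1],"angular": [0,0,0]},{"linear": [0,0,0.06],"angular": [0,0,0]},{"linear": [0,0,0.023],"angular": [0,0,0]},{"linear": [0,0,0],"angular": [0,0,0]},{"linear": [0,0,0],"angular": [0,0,0]},{"linear": [0,0,0],"angular": [0,0,0]}]'

```text
clock: 36.82
position: [0.5345, 0.268, 0.0341]
orientation: [3.141, 0.001, -3.045]
wrist_force: [-0.0, 0.1, 0.1]
opening: 0.752
grip_force: 0.0
```

drive_tool --moves '[{"linear": [0,0,0],"angular": [0,0,0]},{"linear": [0,0,0],"angular": [0,0,0]},{"linear": [0,0,0],"angular": [0,0,0]},{"linear": [0,0,0],"angular": [0,0,0]},{"linear": [0,0,0],"angular": [0,0,0]},{"linear": [0,0,0],"angular": [0,0,0]},{"linear": [0,0,0],"angular": [0,0,0]},{"linear": [0,0,0],"angular": [0,0,0]}]' --hand 0.1 --force 40

```text
clock: 37.48
position: [0.5343, 0.2679, 0.0337]
orientation: [3.141, 0.001, -3.045]
wrist_force: [0.4, 0.3, 7.0]
opening: 0.338
grip_force: 38.9
```

drive_tool --moves '[{"linear": [0,0,-0.05],"angular": [0,0,0]},{"linear": [0,0,-0.1],"angular": [0,0,0]},{"linear": [0,0,-0.13],"angular": [0,0,0]},{"linear": [0,0,-0.13],"angular": [0,0,0]},{"linear": [0,0,-0.1],"angular": [0,0,0]},{"linear": [0,0,0],"angular": [0,0,0]},{"linear": [0,0,0],"angular": [0,0,0]},{"linear": [0,0,0],"angular": [0,0,0]}]'

```text
clock: 38.15
position: [0.5338, 0.2676, 0.1349]
orientation: [-3.141, -0.001, -3.045]
wrist_force: [-0.3, -0.0, -0.2]
opening: 0.338
grip_force: 39.6
```

Run:
```python
from h import *
o=manip.get_obs();print(o["position"],o["orientation"],o["opening"],o["grip_force"])
go(.605,-.0188,.11,np.pi+.0955)
```

```text
[0.53375745 0.26757282 0.13486057] [-3.14121479e+00 -5.23596285e-04 -3.04532853e+00] 0.3377544982507541 39.64759647846222
to [0.605, -0.0188, 0.11] turn z 0.0005 lin [-0.2181 -1.4593  0.1243]
```

Same opening (0.338) as at the first grasp, so the bush is held the same way. Back to the plate.

drive_tool --moves '[{"linear": [-0.018,-0.122,0],"angular": [0,0,0]},{"linear": [-0.018,-0.122,0],"angular": [0,0,0]},{"linear": [-0.018,-0.122,0],"angular": [0,0,0]},{"linear": [-0.018,-0.122,0],"angular": [0,0,0]},{"linear": [-0.018,-0.122,0],"angular": [0,0,0]},{"linear": [-0.018,-0.122,0],"angular": [0,0,0]},{"linear": [-0.018,-0.122,0],"angular": [0,0,0]},{"linear": [-0.018,-0.122,0],"angular": [0,0,0]}]'

```text
clock: 38.82
position: [0.5811, 0.0749, 0.1342]
orientation: [-3.141, -0.002, -3.045]
wrist_force: [0.3, 0.0, -0.3]
opening: 0.343
grip_force: 39.7
```

drive_tool --moves '[{"linear": [-0.018,-0.122,0],"angular": [0,0,0]},{"linear": [-0.018,-0.122,0],"angular": [0,0,0]},{"linear": [-0.018,-0.122,0],"angular": [0,0,0]},{"linear": [-0.018,-0.117,0],"angular": [0,0,0]},{"linear": [0,0,0.06],"angular": [0,0,0]},{"linear": [0,0,0.06],"angular": [0,0,0]},{"linear": [0,0,0],"angular": [0,0,0]},{"linear": [0,0,0],"angular": [0,0,0]}]'

```text
clock: 39.48
position: [0.6045, -0.0184, 0.1103]
orientation: [3.141, -0.002, -3.045]
wrist_force: [0.1, -0.3, 0.0]
opening: 0.335
grip_force: 39.7
```

drive_tool --moves '[{"linear": [0,0,0],"angular": [0,0,0]},{"linear": [0,0,0],"angular": [0,0,0]},{"linear": [0,0,0],"angular": [0,0,0]},{"linear": [0,0,0],"angular": [0,0,0]}]'

```text
clock: 39.82
position: [0.6051, -0.0185, 0.1115]
orientation: [-3.141, 0.0, -3.045]
wrist_force: [1.3, -0.7, -1.0]
opening: 0.338
grip_force: 39.7
```

Run:
```python
from h import *
go(.605,-.0188,.0735,np.pi+.0955)
```

```text
to [0.605, -0.0188, 0.0735] turn z 0.0005 lin [ 0.0008 -0.0015  0.1898]
```

drive_tool --moves '[{"linear": [0,-0.0015,0.04],"angular": [0,0,0]},{"linear": [0,0,0.04],"angular": [0,0,0]},{"linear": [0,0,0.02],"angular": [0,0,0]},{"linear": [0,0,0.015],"angular": [0,0,0]},{"linear": [0,0,0],"angular": [0,0,0]},{"linear": [0,0,0],"angular": [0,0,0]}]'

```text
clock: 40.32
position: [0.605, -0.0188, 0.088]
orientation: [-3.142, -0.0, -3.045]
wrist_force: [1.1, -0.4, -0.2]
opening: 0.338
grip_force: 39.7
```

drive_tool --moves '[{"linear": [0,0,0.02],"angular": [0,0,0]},{"linear": [0,0,0],"angular": [0,0,0]},{"linear": [0,0,0],"angular": [0,0,0]}]'

```text
clock: 40.57
position: [0.605, -0.0188, 0.084]
orientation: [-3.142, -0.0, -3.045]
wrist_force: [-0.3, -0.7, -0.4]
opening: 0.339
grip_force: 39.7
```

The foot is 8 mm into the hole with no contact force. Continuing home.

drive_tool --moves '[{"linear": [0,0,0.02],"angular": [0,0,0]},{"linear": [0,0,0.02],"angular": [0,0,0]},{"linear": [0,0,0.01],"angular": [0,0,0]},{"linear": [0,0,0.003],"angular": [0,0,0]},{"linear": [0,0,0],"angular": [0,0,0]},{"linear": [0,0,0],"angular": [0,0,0]}]'

```text
clock: 41.07
position: [0.6049, -0.0187, 0.0736]
orientation: [-3.142, -0.0, -3.045]
wrist_force: [-3.6, 0.1, 6.5]
opening: 0.34
grip_force: 40.4
```

drive_tool --moves '[{"linear": [0,0,0],"angular": [0,0,0]},{"linear": [0,0,0],"angular": [0,0,0]},{"linear": [0,0,0],"angular": [0,0,0]},{"linear": [0,0,0],"angular": [0,0,0]},{"linear": [0,0,-0.06],"angular": [0,0,0]},{"linear": [0,0,-0.12],"angular": [0,0,0]},{"linear": [0,0,-0.14],"angular": [0,0,0]},{"linear": [0,0,-0.1],"angular": [0,0,0]}]' --hand 0.75

```text
clock: 41.73
position: [0.6054, -0.0188, 0.1604]
orientation: [-3.142, 0.002, -3.045]
wrist_force: [0.7, 0.2, 0.0]
opening: 0.752
grip_force: 0.0
```

drive_tool --moves '[{"linear": [0,0,0],"angular": [0,0,0]},{"linear": [0,0,0],"angular": [0,0,0]},{"linear": [0,0,0],"angular": [0,0,0]},{"linear": [0,0,0],"angular": [0,0,0]},{"linear": [0,0,0],"angular": [0,0,0]},{"linear": [0,0,0],"angular": [0,0,0]},{"linear": [0,0,0],"angular": [0,0,0]}]'

```text
clock: 42.32
position: [0.6049, -0.0188, 0.1571]
orientation: [-3.142, -0.001, -3.045]
wrist_force: [0.3, 0.1, -0.4]
opening: 0.749
grip_force: 0.0
```

Run:
```python
from h import *
im=snap("wrist","w12.png"); o=manip.get_obs();print(o["position"],o["wrist_force"])
# dark blob near the plate middle, against the expected head at home
for z in(.062,.076):print(w2px("wrist",[.605,-.0188,z]))
g=cv2.cvtColor(im,cv2.COLOR_BGR2GRAY)[180:330,270:370]
n,l,s,c=cv2.connectedComponentsWithStats((g<75).astype(np.uint8))
for i in range(1,n):
    if s[i,4]>100:print(s[i]+[270,180,0,0,0],c[i]+[270,180])
p=[w2px("wrist",[.605+d,-.0188,.076]) for d in(-.016,.016)];print("head rows",p)
```

```text
[ 0.60493848 -0.0188266   0.15721664] [-0.23723358 -0.3254488  -0.82060438]
[319.00453604 248.66165884]
[319.05098433 255.98140076]
[ 270  180   17  108 1487] [277.22528581 232.83792872]
[349 187  21  95 842] [356.94893112 232.35510689]
[ 293  229   50   50 1948] [317.61036961 253.74743326]
head rows [array([321.56095108, 231.86588364]), array([316.647503  , 279.07381617])]
```

The head is round, 50 px across and at the spot and size expected for a bush that is home. Handing in.

```bash
python3 -c "
from plant import manip
print(manip.finish_job())"
```

```text
the job is handed in; nothing more can be done
None
```

The workpiece is changed and the job is handed in at about 42 s of the 147 s allowed: drilled block in the tray, blank in the nest, plate back on both posts and bush home in its middle hole, by my own camera and force checks; the hand-in returned no verdict.

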